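# One turn down on the flower press

### The job

The flower press on the worktop needs tightening: push its hand wheel round clockwise (seen from above) by the upright orange handle through exactly one full turn, so that the handle comes back to the very place where it started, and leave it there. Only push the handle with closed fingertips or the outside of the fingers: do not grip or pinch it and do not shove hard. Leave everything else on the table where it stands.

Things in the scene. Friction and masses are not known exactly. Their poses are not given: they have to be found in the camera images.
- wheel (a joint): angle of the level hand wheel, rad; grows as it turns clockwise seen from above, which tightens the press. It starts anywhere from 0 to 5 and counts on past full turns: one turn adds 6.283; stops are far off at -4 and 16.5. It turns stiffly (about 4 N at the handle, nearly the same at any speed), does not coast and stays where it is left. One turn lowers the pressing plate 5 mm
- wheel_hub (a point): point on the vertical axis of the hand wheel, 193 mm above the table, 2 mm below the rim's top. The wheel is black, 156 mm over its rim, rim 12 mm thick, three spokes; nothing of it but the handle reaches more than 4 mm above this point
- handle: upright orange round handle on one spoke of the wheel, free to spin on its own pin, 18 mm thick and 52 mm tall, its axis 56 mm from the wheel's axis; it goes round with the wheel. Origin: centre of its foot, 193 mm above the table; its top is 245 mm above the table. Its z axis points up. Over 30 N of finger force on it counts as gripping or shoving
- handle_mid (a point): centre of the orange handle, half-way up (26 mm above its foot)
- press: the screw press, fixed to the table: wooden base 180 x 220 x 28 mm, two steel columns, bare aluminium crossbar 45 x 220 mm whose top is 165 mm above the table, column nuts to 175 mm, the wheel above it. Origin: centre of the base's underside, on the wheel's axis; y along the crossbar
- mug: white mug, 82 mm across, 90 mm tall, beside the press, leave alone. Origin: centre of its underside, as for all things below
- jar: amber glass jar with brass cap, 70 mm across, 95 mm tall, leave alone
- tape: yellow ring of tape lying flat, 72 mm across, 22 mm tall, leave alone
- lamp: black table lamp, foot 90 mm square, thin stem, shade 100 mm across, 345 mm tall in all, off to one side, leave alone
- case: clear plastic box with small parts inside, 60 x 120 x 36 mm, leave alone
- book: dark book lying flat, 135 x 195 x 22 mm, leave alone
- bowl: blue bowl, 120 mm across, 50 mm tall, leave alone

How it is judged:
On the way:
1. the fingers push the handle and it is across on the far side of its circle from where it started (about half a turn) (distance of handle from where it was at the start of the episode above 0.095 m and contact force between the fingers and handle above 0.3 N).
At the end, for the whole second after the job is handed in: the wheel has turned clockwise through one full turn, no more and no fewer, with the handle within 13 mm (about 13 degrees) of where it started and at rest; everything else within 25 mm of its place (distance of handle from where it was at the start of the episode below 0.013 m and value of joint wheel between 5.9 and 11.7 rad and velocity of joint wheel between -0.05 and 0.05 rad/s and distance of each of mug, jar, tape, lamp, case, book, bowl from where it was at the start of the episode below 0.025 m); the robot touches nothing.
It fails at once if the handle is gripped, pinched or shoved hard (over 30 N) (contact force between the fingers and handle above 30 N).
It fails at once if a bystander is lifted, carried, or knocked away (distance of any of mug, jar, tape, lamp, case, book, bowl from where it was at the start of the episode above 0.03 m).
It fails at once if a bystander is tipped (angle between any of mug, jar, tape, lamp, case, book, bowl's own z axis and vertical above 0.35 rad).
It also fails if it takes over 54 s, if anything falls off the work surface, if the arm or the gripper's body presses on something with over 40 N, if the wrist force passes 120 N, or if a joint passes its speed limit or range.

### The arm

A 7-joint arm with a two-finger parallel gripper is mounted at the origin on the work surface. World frame = base frame: x ahead of the robot, y to its left, z up, the work surface at z = 0. Lengths are in m, angles in rad, forces in N, time in s.
With the tool pointing down it reaches from about 0.4 to 0.85 m from the base axis. Payload 4.5 kg.
Tool frame: the origin (TCP) lies between the finger pads; the fingertips stand 8 mm ahead of it and the grasp point (between the pads) lies 11 mm behind it; x points along the fingers, y is the direction in which the jaws open and shut, and the axes are right-handed (so a half turn about x gives the same grasp; the last joint's range is limited). The gripper opens to 85 mm and grips with 20 to 120 N. Pads are 22 mm wide; open, the fingers measure 114 mm over their backs; the gripper's body (76 mm by 85 mm) begins 54 mm behind the grasp point. The pads swing forward as they close: fully open they stand 13 mm farther back than shut.
Start: joints at [1.157, 0.689, -0.195, 1.565, 0.157, 0.902, -0.215], TCP at [0.271, -0.563, 0.239] pointing down, gripper open.
Joint ranges: [-3.01, 3.01], [-0.46, 2.08], [-1.47, 1.51], [0.13, 2.56], [-1, 4.14], [0.04, 2.09], [-2.66, 2.66]. Speed limits (rad/s): [2.57, 2.57, 3.14, 3.14, 3.14, 3.14, 3.14].

### API

Orientations are given as a rotation vector (axis times angle).
In Python, from workcell import * gives the robot as it stands. The module is installed in compiled form; this text tells all that it offers. Calls block until the motion is done:
- move_to(position, orientation): joint-space move of the TCP to a pose.
- servo_line(position, speed=0.15, orientation=None, until_force=None): straight line of the TCP; orientation=None keeps the orientation; speed is the mean speed in m/s. With until_force (N) it stops when the force on the tool has changed by that much, and returns True; else False.
- set_joints(angles): joint-space move.
- open_jaws() and gripper_close(squeeze=None): open the fingers fully, or close them until they stop; squeeze is the grip in N (None keeps the last).
- wait(seconds).
- inverse_kinematics(position, orientation): joint angles nearest the present ones, or None.
- get_obs(): the state.
- get_image(name): name is "scene" or "side" or "wrist"; returns the picture (420x560x3 uint8, red, green, blue); there is no depth.
- get_calibration(name): a dict with "intrinsics" (3x3 intrinsics, pixels), "D" ([k1, k2, p1, p2, k3] as OpenCV has them; the pictures are not rectified), "pose" (4x4, takes a point from camera to world coordinates). Camera axes: x right, y up, looking along -z (the intrinsics and any distortion apply to the point x, -y, -z); pixel columns grow to the right and rows downward; lengths in m; the calibration is good to about 2 mm. A picture is of the moment at which its call begins: read the wrist's pose just before it. get_calibration takes no time and is no camera call; for the wrist camera it gives the pose at the moment of the call.
A pose or a line that the arm cannot do raises PlanningError and nothing moves.
- job_done(): hands the job in, once; it reports no verdict.
The state is a dict: "time": time; "joints": joint angles; "joint_velocities": joint speeds; "joint_efforts": joint torques, N m; "tool_pos": TCP position; "eef_rot": TCP orientation; "force": force on the tool from outside, world axes, zero at the start; "wrist_torque": the same for the moment, N m; "finger_gap": finger opening in m.
Only numpy, scipy, OpenCV 4.12 (cv2) and the standard library are available. Lean on these libraries where they do the work, as an engineer would, in place of code of your own. Each camera call takes 0.05 s, during which the arm holds its last target. There are 200 camera calls.

## Working session

There is one attempt and no reset: what is moved stays moved. The work goes in short steps, each a Python script; the robot and the scene stay as the last script left them, time stands still between calls to the robot, and variables do not carry over. Pictures are saved under pics/ and viewed, about 8 in all and at most 12, crops included, and the job is handed in when it is done.

```bash
mkdir -p pics
python3 - <<'E'
from workcell import *
import cv2,numpy as np
o=get_obs();print(o)
a=[get_image(n) for n in("scene","side")]
for n,i in zip(("scene","side"),a):
    cv2.imwrite(f"pics/{n}0.png",cv2.cvtColor(i,cv2.COLOR_RGB2BGR));c=get_calibration(n);print(n,c)
E
```

```text
{'time': 0.0, 'joints': array([ 1.15678081,  0.68998694, -0.19449758,  1.5663466 ,  0.15725578,
        0.9024991 , -0.21513761]), 'joint_velocities': array([-0.00082605, -0.00042847,  0.00091102,  0.00033503, -0.00091454,
        0.00039078,  0.00188323]), 'joint_efforts': array([ 1.05021647e-05, -5.39621937e+01, -1.26616348e+00, -1.58547574e+01,
        9.19713319e-03,  9.63688100e-03, -2.27758557e-05]), 'tool_pos': array([ 0.27030402, -0.56281797,  0.23848108]), 'eef_rot': array([ 1.97322063,  0.45128283, -1.97427135]), 'force': array([-0.33788195,  0.91173203, -0.47664429]), 'wrist_torque': array([-0.01281985, -0.00589874,  0.01187985]), 'finger_gap': 0.08539984965463537}
scene {'intrinsics': array([[459.51615459,   0.        , 286.20694146],
       [  0.        , 459.51615459, 207.22691672],
       [  0.        ,   0.        ,   1.        ]]), 'D': array([-0.09821673,  0.        ,  0.        ,  0.        ,  0.        ]), 'pose': array([[ 0.82668781, -0.29831462,  0.47706987,  1.17395813],
       [ 0.56243855,  0.46195779, -0.68575351, -0.95566401],
       [-0.01581585,  0.83522655,  0.54967852,  0.89195824],
       [ 0.        ,  0.        ,  0.        ,  1.        ]])}
side {'intrinsics': array([[546.46383015,   0.        , 273.31417191],
       [  0.        , 546.46383015, 209.43792129],
       [  0.        ,   0.        ,   1.        ]]), 'D': array([0.0367553, 0.       , 0.       , 0.       , 0.       ]), 'pose': array([[-0.72070322,  0.39388784, -0.57047282, -0.61872347],
       [-0.69321406, -0.40185947,  0.59830028,  1.18099972],
       [ 0.0064133 ,  0.82665672,  0.56267001,  1.29261123],
       [ 0.        ,  0.        ,  0.        ,  1.        ]])}
```

View pics/scene0.png

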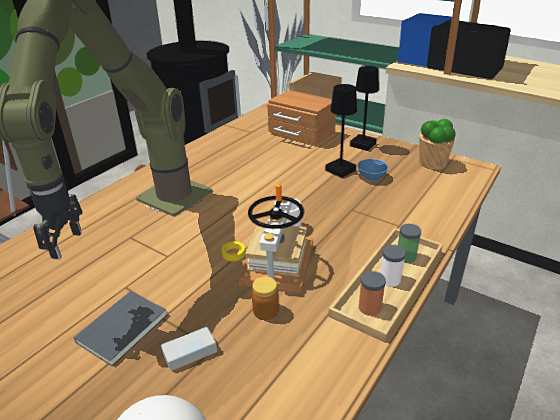

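View pics/side0.png

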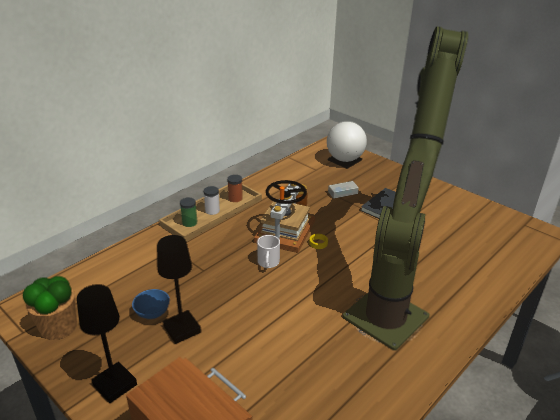

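The scene picture shows the wheel at about (276,212) with the handle at about (279,192). In the side picture the wheel is at (286,191) and the handle at (282,191). I'll enlarge both in one picture.

Run:
```python
import cv2,numpy as np
a=cv2.imread('pics/scene0.png')[175:245,236:316];b=cv2.imread('pics/side0.png')[165:235,246:326]
f=lambda i:cv2.resize(i,None,fx=5,fy=5,interpolation=cv2.INTER_CUBIC)
cv2.imwrite('pics/crop0.png',np.hstack([f(a),f(b)]))
```

```text
(no output)
```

View pics/crop0.png

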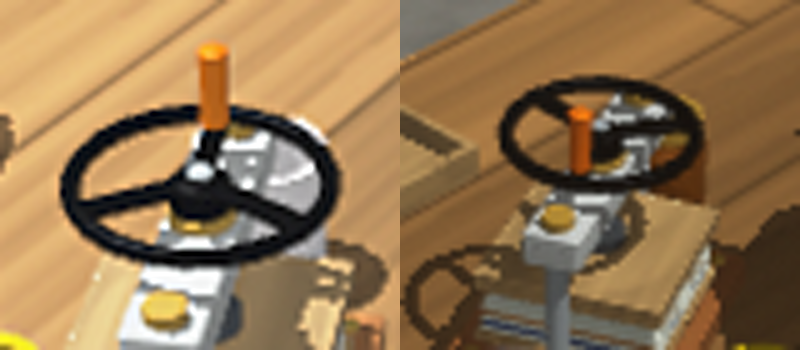

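The crop shows the rim in the scene view spanning columns 60–340 and rows 103–265 (enlarged), with the handle top at (213,45) and foot at (215,127). In the side view the rim spans columns 99–303 and rows 74–192, with the handle top at (181,110) and foot at (181,172). Next I fit the wheel pose.

```bash
cat > h.py <<'E'
from workcell import *
import cv2,numpy as np
def proj(c,P):
    T=np.linalg.inv(c["pose"]);p=np.asarray(P)@T[:3,:3].T+T[:3,3]
    p=p*[1,-1,-1]
    return cv2.projectPoints(p,np.zeros(3),np.zeros(3),c["intrinsics"],c["D"])[0][:,0]
E
python3 - <<'E'
from h import *
from scipy.optimize import least_squares
t,f=[g.ravel() for g in np.meshgrid(np.linspace(0,2*np.pi,180),np.linspace(0,2*np.pi,16))]
tor=np.c_[(.072+.006*np.cos(f))*np.cos(t),(.072+.006*np.cos(f))*np.sin(t),.189+.006*np.sin(f)]
o={'scene':((236,175),[60,340,103,265],[(213,47),(215,125)]),'side':((246,165),[99,303,74,192],[(181,112),(181,171)])}
C={n:get_calibration(n) for n in o}
def res(v):
    r=[];c=np.r_[v[:2],0]
    for n,(off,e,h) in o.items():
        p=(proj(C[n],tor+c)-off+.5)*5
        r+=list(np.r_[p.min(0)[0],p.max(0)[0],p.min(0)[1],p.max(0)[1]]-e)
        H=c+[.056*np.cos(v[2]),.056*np.sin(v[2]),0]
        q=(proj(C[n],[H+[0,0,.245],H+[0,0,.195]])-off+.5)*5
        r+=list((q-h).ravel())
    return np.array(r)
for a0 in (0,2,4):
    s=least_squares(res,[.6,-.3,a0]);print(s.x,s.cost);
s.x and None if 0 else print(res(s.x).round(1))
for n,px in (('scene',[(167,310)]),('side',[(157,218)])): # crossbar nut tops z=.175
    pass
# nut position and mug/jar/lamp by ray-plane
def ray(n,uv,z):
    c=C[n];x=cv2.undistortPoints(np.float64([[uv]]),c['intrinsics'],c['D'])[0,0]
    d=c['pose'][:3,:3]@[x[0],-x[1],-1];q=c['pose'][:3,3];return (q+d*(z-q[2])/d[2]).round(3)
print('nut1',ray('scene',(236+167/5,175+308/5),.175),'nut2',ray('side',(246+157/5,165+216/5),.175))
print('jar',ray('scene',(265,283),.095),'mug',ray('side',(269,242),.09),'lampfoot',ray('side',(182,328),.01),ray('scene',(341,168),.01),ray('scene',(364,143),.01))
E
```

```text
[ 0.55028659 -0.11125508  2.03814717] 71.96935885894287
[ 0.55028659 -0.11125508  2.03814704] 71.96935885889485
[ 0.55028659 -0.11125508  2.03814709] 71.96935885888156
[-2.2  1.8  0.7  6.6 -1.1 -2.6 -0.8 -4.7 -2.1  0.9  4.   4.  -0.5 -2.5
 -1.5 -3.8]
nut1 [ 0.593 -0.199  0.175] nut2 [ 0.509 -0.024  0.175]
jar [ 0.633 -0.279  0.095] mug [0.467 0.063 0.09 ] lampfoot [0.427 0.497 0.01 ] [0.432 0.5   0.01 ] [0.407 0.76  0.01 ]
```

Both views agree to within about 1 px. The hub is at (0.550,-0.111), the handle angle is 117° so the handle is at (0.525,-0.061), and the midpoint of the column nuts matches the hub. Now I check reachability and move in.

```bash
cat >> h.py <<'E'
from scipy.spatial.transform import Rotation as R
C0=np.array([.5503,-.1113]);TH0=2.038;Z=.214
def rot(psi):
    x=np.array([0,0,-1.]);y=np.array([np.cos(psi),np.sin(psi),0]);return R.from_matrix(np.c_[x,y,np.cross(x,y)]).as_rotvec()
def dist(u,psi,hy=.0145,hz=.011,r=.009):  # ray distance from box centre to handle axis on contact
    y=np.array([np.cos(psi),np.sin(psi)]);z=np.array([-y[1],y[0]])
    a=abs(np.array([u@y,u@z]));h=np.array([hy,hz])
    g=lambda s:np.hypot(*np.maximum(a*s-h,0))-r
    from scipy.optimize import brentq
    return brentq(g,.005,.06)
def push_pt(th,psi,extra=0):
    t=np.array([np.sin(th),-np.cos(th)])
    p=C0+.056*np.array([np.cos(th),np.sin(th)])-(dist(t,psi)+extra)*t
    return np.r_[p,Z]
def shot(name,f):
    i=cv2.cvtColor(get_image(name),cv2.COLOR_RGB2BGR);cv2.imwrite(f,i);return i
E
python3 - <<'E'
from h import *
M=R.from_rotvec(get_obs()['eef_rot']).as_matrix();print(M.round(2))
for psi in np.radians(range(-180,180,30)):
    J=[inverse_kinematics(push_pt(TH0-a,psi),rot(psi)) for a in np.radians([0,60,120,180,240,300,360])]
    ok=[j is not None for j in J]
    print(round(np.degrees(psi)),sum(ok), (np.array([j for j in J if j is not None])[:,[0,1,2,4,5,6]].round(1).tolist()[::3]) if any(ok) else '')
E
```

```text
[[-0.    0.43 -0.9 ]
 [ 0.   -0.9  -0.43]
 [-1.   -0.    0.  ]]
-180 7 [[-0.2, 0.6, 0.5, -0.4, 0.7, -2.6], [-0.1, 0.8, 0.5, -0.4, 0.9, -2.6], [-0.2, 0.6, 0.5, -0.4, 0.7, -2.6]]
-150 7 [[-0.1, 0.6, 0.3, -0.3, 0.6, -2.3], [0.0, 0.7, 0.3, -0.3, 0.8, -2.2], [-0.1, 0.6, 0.3, -0.3, 0.6, -2.3]]
-120 7 [[-0.0, 0.6, 0.1, -0.1, 0.6, -1.9], [0.1, 0.7, 0.1, -0.1, 0.8, -1.8], [-0.0, 0.6, 0.1, -0.1, 0.6, -1.9]]
-90 7 [[0.1, 0.6, -0.0, 0.0, 0.6, -1.5], [0.2, 0.7, -0.0, 0.0, 0.8, -1.4], [0.1, 0.6, -0.0, 0.0, 0.6, -1.5]]
-60 7 [[0.1, 0.6, -0.2, 0.1, 0.6, -1.1], [0.3, 0.7, -0.2, 0.1, 0.8, -1.0], [0.1, 0.6, -0.2, 0.1, 0.6, -1.1]]
-30 7 [[0.2, 0.6, -0.3, 0.3, 0.7, -0.7], [0.3, 0.7, -0.3, 0.3, 0.8, -0.6], [0.2, 0.6, -0.3, 0.3, 0.7, -0.7]]
0 7 [[0.3, 0.6, -0.4, 0.4, 0.7, -0.3], [0.4, 0.7, -0.4, 0.4, 0.9, -0.2], [0.3, 0.6, -0.4, 0.4, 0.7, -0.3]]
30 7 [[0.4, 0.6, -0.6, 0.5, 0.7, 0.1], [0.5, 0.8, -0.6, 0.5, 0.9, 0.3], [0.4, 0.6, -0.6, 0.5, 0.7, 0.1]]
60 7 [[0.5, 0.7, -0.7, 0.6, 0.8, 0.5], [0.5, 0.8, -0.7, 0.6, 1.0, 0.7], [0.5, 0.7, -0.7, 0.6, 0.8, 0.5]]
90 7 [[0.6, 0.7, -0.9, 0.7, 0.9, 0.9], [0.6, 0.8, -0.9, 0.7, 1.0, 1.1], [0.6, 0.7, -0.9, 0.7, 0.9, 0.9]]
120 7 [[0.7, 0.9, -1.3, 0.9, 1.1, 1.2], [0.8, 1.0, -1.3, 1.0, 1.3, 1.4], [0.7, 0.9, -1.3, 0.9, 1.1, 1.2]]
150 7 [[0.7, 0.9, -1.3, 0.9, 1.1, 1.7], [0.8, 1.0, -1.3, 1.0, 1.3, 2.0], [0.7, 0.9, -1.3, 0.9, 1.1, 1.7]]
```

```bash
cat >> h.py <<'E'
PSI=np.radians(-60)
def push(a0,a1,step=10,speed=.06):
    n=max(1,round(abs(a1-a0)/step));m=0
    for a in np.linspace(a0,a1,n+1)[1:]:
        servo_line(push_pt(TH0-np.radians(a),PSI),speed=speed)
        f=get_obs()['force'];m=max(m,np.linalg.norm(f[:2]))
        print(round(a),f.round(1),end=' ')
        if m>20: print('HIGH FORCE');return
E
python3 - <<'E'
from h import *
o=get_obs();servo_line(o['tool_pos']+[0,0,.1],.3);gripper_close(20)
p=push_pt(TH0,PSI,.012)
move_to(p+[0,0,.09],rot(PSI))
print('t',get_obs()['time'])
print('hit',servo_line(p,.1,until_force=5),get_obs()['tool_pos'],p,get_obs()['force'],get_obs()['finger_gap'])
i=shot('scene','pics/a.png')[165:265,216:336];j=shot('side','pics/b.png')[145:245,226:346]
cv2.imwrite('pics/c1.png',cv2.resize(np.hstack([i,j]),None,fx=3.3,fy=3.3,interpolation=cv2.INTER_CUBIC))
print('t',get_obs()['time'])
E
```

```text
t 3.2917
hit False [ 0.49693352 -0.07575158  0.21447585] [ 0.49647905 -0.07572832  0.214     ] [ 1.30769084 -0.2499318   0.34011202] -0.0003237080214349908
t 4.4417
```

View pics/c1.png

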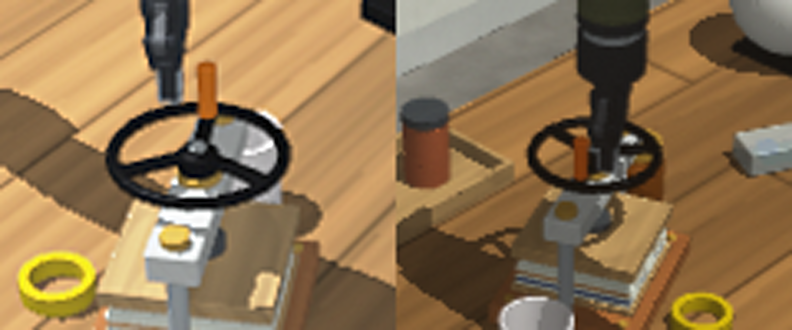

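The fingertips stand just behind the handle: left of it in the scene view and right of it in the side view, above the rim and not touching. Next I push half a turn.

Run:
```python
from h import *
push(-5,185)
i=shot('scene','pics/a2.png')[165:265,216:336];j=shot('side','pics/b2.png')[145:245,226:346]
cv2.imwrite('pics/c2.png',cv2.resize(np.hstack([i,j]),None,fx=3.3,fy=3.3,interpolation=cv2.INTER_CUBIC))
print('t',get_obs()['time'])
```

```text
5 [-0.2 -1.   0. ] 15 [-0.8 -0.9  0.2] 25 [-1.7 -0.8 -0.2] 35 [-1.8  0.9 -1.1] 45 [-2.  -0.3 -2.1] 55 [-1.9 -0.  -0.5] 65 [-0.3  0.4 -0.9] 75 [-0.2  1.9 -0.8] 85 [-0.1  1.7 -0.9] 95 [ 0.4  1.2 -0.4] 105 [-0.4  1.  -0.7] 115 [1.3 1.  0.4] 125 [ 2.6  1.7 -1.1] 135 [0.3 1.1 0.1] 145 [-0.9  1.1 -0.8] 155 [ 0.7 -0.8  0.1] 165 [2.  0.2 1.5] 175 [ 1.2 -0.2  0.4] 185 [1.  0.7 0.5] t 10.8667
```

View pics/c2.png

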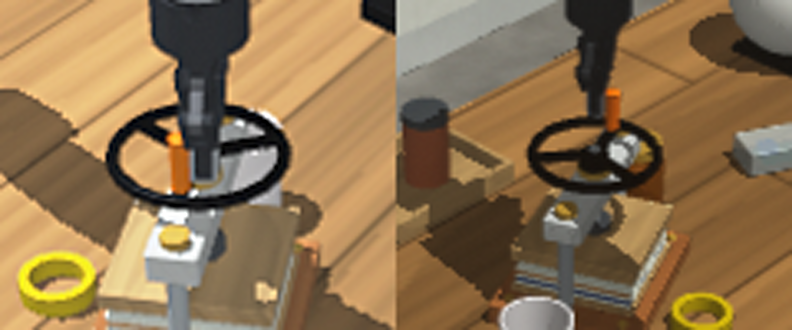

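The handle is now opposite its start: near side in the scene view, far side in the side view, and the finger is behind it. I push on to about 345° and measure there.

Run:
```python
from h import *
push(185,345)
i=shot('scene','pics/a3.png');j=shot('side','pics/b3.png')
f=lambda i:cv2.resize(i,None,fx=5,fy=5,interpolation=cv2.INTER_CUBIC)
cv2.imwrite('pics/c3.png',np.hstack([f(i[175:245,236:316]),f(j[165:235,246:326])]))
print('t',get_obs()['time'])
for n in('scene','side'):
  off=(236,175) if n=='scene' else (246,165)
  for a in (325,335,345,355,360):
    th=TH0-np.radians(a);H=np.r_[C0+.056*np.array([np.cos(th),np.sin(th)]),0]
    print(n,a,((proj(get_calibration(n),[H+[0,0,.245],H+[0,0,.195]])-off+.5)*5).round().tolist())
```

```text
195 [ 1.4 -0.6  0.9] 205 [ 1.1  0.3 -0.7] 215 [1.3 0.9 0.9] 225 [1.6 1.5 0.6] 235 [1.1 0.2 0.6] 245 [ 0.6 -0.5  0.4] 255 [ 0.7 -1.3  0. ] 265 [-0.2 -1.2  0.5] 275 [ 0.4 -0.9  1. ] 285 [ 2.2 -1.1 -0.1] 295 [-0.4 -0.7  0.3] 305 [-1.7 -0.3  1. ] 315 [-1.5 -1.1  0.9] 325 [-0.2 -0.4 -0.1] 335 [-1.4  0.2 -0.6] 345 [-2.2 -0.1  0.1] t 16.2083
scene 325 [[152.0, 51.0], [156.0, 127.0]]
scene 335 [[168.0, 47.0], [172.0, 123.0]]
scene 345 [[186.0, 45.0], [188.0, 121.0]]
scene 355 [[203.0, 44.0], [206.0, 120.0]]
scene 360 [[212.0, 44.0], [214.0, 120.0]]
side 325 [[227.0, 110.0], [225.0, 167.0]]
side 335 [[214.0, 111.0], [212.0, 169.0]]
side 345 [[200.0, 111.0], [199.0, 169.0]]
side 355 [[187.0, 110.0], [186.0, 168.0]]
side 360 [[181.0, 109.0], [180.0, 167.0]]
```

View pics/c3.png

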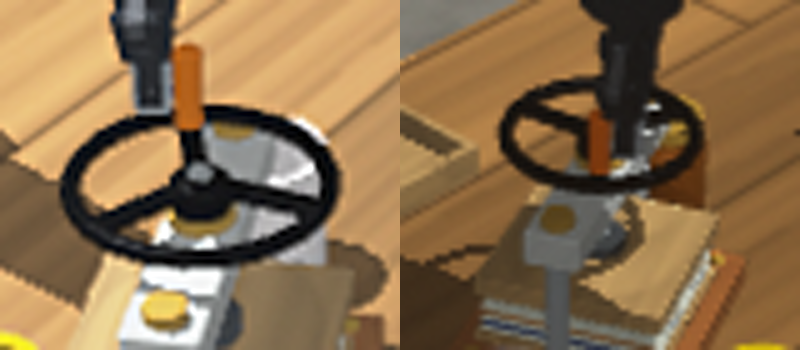

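The handle top is at column 188 in the scene view and 199 in the side view. That means about 346°, within a degree of the command. I push the last 14°, back off, lift and check.

Run:
```python
from h import *
push(345,359,step=7)
p=push_pt(TH0,PSI,.012);servo_line(p,.05);servo_line(p+[0,0,.13],.15)
i=shot('scene','pics/a4.png');j=shot('side','pics/b4.png')
f=lambda i:cv2.resize(i,None,fx=5,fy=5,interpolation=cv2.INTER_CUBIC)
cv2.imwrite('pics/c4.png',np.hstack([f(i[175:245,236:316]),f(j[165:235,246:326])]))
for n,k in(('scene',i),('side',j)):   # orange blob before/after
  for im in (cv2.imread(f'pics/{n}0.png'),k):
    x,y=(236,175) if n=='scene' else (246,165)
    h=cv2.cvtColor(im,cv2.COLOR_BGR2HSV)[y:y+37,x:x+(60 if n=='scene' else 48)]
    m=cv2.inRange(h,(5,215,120),(16,255,255));l,_,s,c=cv2.connectedComponentsWithStats(m);b=1+s[1:,4].argmax();print(n,s[b],c[b])
print('t',get_obs()['time'])
```

```text
352 [-1.4 -0.9 -0.4] 359 [-1.5 -0.8 -0.6] scene [40  9  5 17 61] [42.2295082  17.47540984]
scene [40  9  4 17 58] [41.51724138 16.62068966]
side [34 22  4 13 38] [35.86842105 27.47368421]
side [35 23  3 11 22] [35.68181818 27.90909091]
t 18.25
```

View pics/c4.png

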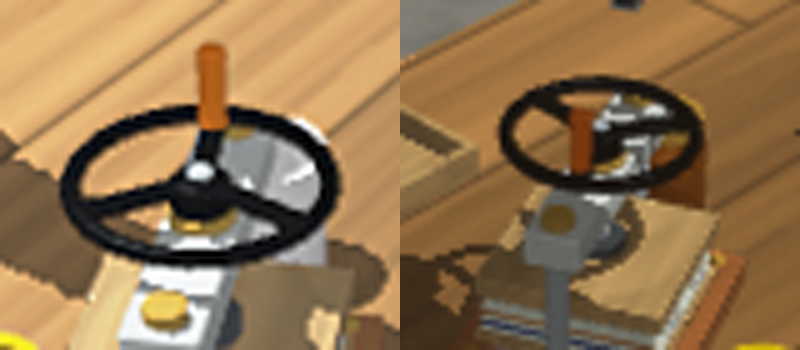

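View pics/a4.png

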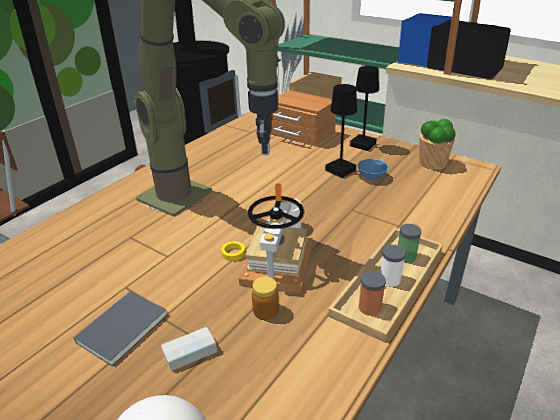

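The handle is back at scene (211,45) and side (182,110) in the crop, against (213,45) and (181,110) at the start. That is within about 1–2 mm. The bystanders in the scene view are unmoved and the arm is clear.

```bash
python3 -c "
from workcell import *
job_done()"
```

```text
the job is handed in; nothing more can be done
```

I pushed the hand wheel clockwise through one full turn with closed fingertips, then backed off, lifted clear and handed the job in. The clock read about 18 s at the last check.

- **Handle position:** the before and after pictures from both cameras put the handle within about 1–2 mm of its starting place.
- **Force:** the tool force read about 3 N at most. I sampled it only at the end of each short segment, so higher readings between samples would not show.
- **Turn:** pictures at about half a turn and at 346° showed the handle following the finger as planned, so the count is one turn.
- **Other objects:** everything visible in the last full scene picture is where it was. The mug is hidden behind the press there. The close-ups part-way through the push showed it in place, but I did not check it separately at the end.

No check failed or disagreed.

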